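Shut and clamp the herb mill

ROBOT

A 6-joint arm with a two-finger parallel gripper is mounted at the origin on the work surface. World frame = base frame: x ahead of the robot, y to its left, z up, the work surface at z = 0. Lengths are in m, angles in rad, forces in N, time in s.
With the tool pointing down it reaches from about 0.3 to 0.875 m from the base axis. Payload 6.4 kg.
Tool frame: the origin (TCP) lies at the very end of the fingers, on their centre line; the grasp point (between the pads) lies 19 mm behind it; y points along the fingers, z is the direction in which the jaws open and shut, and the axes are right-handed (so a half turn about y gives the same grasp; the last joint's range is limited). The gripper opens to 88 mm and grips with 3 to 60 N. Pads are 18 mm wide; open, the fingers measure 123 mm over their backs; the gripper's body (75 mm by 187 mm) begins 45 mm behind the grasp point.
Start: joints at [-1.381, 0.181, 1.607, -0, 1.354, -0.206], TCP at [0.222, -0.531, 0.239] pointing down, gripper open.
Joint ranges: [-2.99, 2.99], [-0.89, 2.07], [0.3, 2.58], [-1.14, 4.28], [0, 2.63], [-3.12, 3.12]. Speed limits (rad/s): [2.57, 2.57, 3.01, 3.14, 3.14, 3.14].

INTERFACE

Orientations are given as [roll, pitch, yaw] about the fixed x, y, z axes, in that order (R = Rz(yaw) Ry(pitch) Rx(roll)).
In Python, from cell import arm, vision, ticket gives the robot as it stands.
- The arm moves only by the shell command python3 -m creep 'ROWS'. ROWS is JSON, a list of rows, each an object of numbers: "jaw": the gripper's target within -1 to 1 (fully open at 1, half-way at 0, shut at -1); "tx", "ty", "tz": the shift along the tool's x, y, z in m; "yaw": the turn about the tool's y in rad. In form: [{"jaw": .., "tx": .., "ty": .., "tz": .., "yaw": ..}, ...]. A call has 1 to 10 rows; each row shifts and turns the commanded pose from where the row before left it, along the tool's axes as they then stand; what a row does not reach is not made up. A row lasts 1/12 s, in which the tool goes at most 41.7 mm and 7.16 degrees, less where a joint would pass 70% of its speed; a pose out of reach is approached as far as the arm can. A call with a gripper value outside its range is refused whole. The fingers move at their own pace and stop on an object; the grip force is fixed at half the most. Time passes only in rows, so rows that do not move let the fingers close. It gives the time, the measured TCP pose, the force and the opening at its end, in the units of the state.
- arm.observe(): the state, without advancing time (a new reading comes with each control period).
- vision.get_image(name): name is "side" or "top"; returns a dict with "pixels" (400x640x3 uint8, red, green, blue), "vertical_fov" (degrees; the focal length in pixels is half the picture's height over the tangent of half this angle, whatever the lens; pixels are square), "cx", "cy" (the principal point, pixels), "world_from_camera" (4x4, takes a point from camera to world coordinates). Camera axes: x right, y down, z forward; pixel columns grow to the right and rows downward; lengths in m; the calibration is good to about 2 mm. A picture is of the moment at which its call begins. There is no depth.
- ticket.finish_job(): hands the job in, once; it reports no verdict.
Trained networks look in a picture, given as the dict that the camera call returned (one of the last four; its "shot" number tells which), for a name from the list of things; names that differ only in an ending like _2 or _b are one class to them, and where a whole thing is asked for, a point or a joint stands for the part that bears it (a point fixed in the world has none). Each returns a list of dicts, best first, with "p" (0 to 1); they miss things now and then, are a little off and sometimes report something else, mostly with a low value. They report only what shows in the picture. A call takes as long as a camera call.
- vision.boxes_of(label, picture): "point" ([column, row] in pixels, amid what is visible of it).
The state is a dict: "time": time; "qpos": joint angles; "qd": joint speeds; "tau": joint torques, N m; "tool_pos": TCP position; "orientation": TCP orientation; "force": force on the tool from outside, world axes, zero at the start; "wrist_torque": the same for the moment, N m; "width": finger opening in m.
Only numpy, scipy, OpenCV 4.12 (cv2) and the standard library are available. Lean on these libraries where they do the work, as an engineer would, in place of code of your own. Each camera call takes 0.05 s, during which the arm holds its last target.

TASK

Get the herb mill on the dispensary counter ready to run: push its raised lid down until it is shut, and only then push the upright handle of its toggle clamp away from the lid and down, past the dead point, until it snaps over and stays locked with the rubber pad bearing on the lid. Push firmly but do not force or squeeze anything or open the lid further, and leave the jar, bowl, scoop and brush beside the mill as they are.

Things in the scene. Friction and masses are not known exactly. Their poses are not given: they have to be found in the camera images.
- mill: Tabletop herb mill, fixed to the counter: white round motor housing (154 mm across), steel grinding bowl on it, 190 mm high to the top of the shut lid. Origin: centre of its underside, z up. Its -x side (turned roughly to the robot, up to 0.8 rad either way) has the switch box and, outside the lid's rim, a bracket with a steel toggle clamp; its +x side has the lid's hinge.
- lid: Round steel lid, 160 mm across, 8 mm thick. Origin: on the hinge axis (its y, parallel to the mill's y; 88 mm behind the mill's axis along mill +x, 186 mm up), at mid-thickness. It reaches along its own -x to the free edge at x -168 mm. z: outward normal of the top face (at z +4 mm), upright when shut; when open it leans to mill +x by the opening angle, 0.55 to 0.9 rad at the start.
- lid_knob (a point): Top centre of the black knob (32 mm across, 29 mm above the lid's face) at the lid's centre, 88 mm from the hinge axis. Axes as lid. The lid's stiff hinge keeps it wherever it is left; 2 to 8 N downwards on the lid's outer half moves it, to a hard stop when shut.
- lid_front (a point): Point on the lid's top face 133 mm from the hinge axis, 35 mm in from the free edge, about where the clamp's pad will bear. Axes as lid.
- clamp_handle: Clamp handle with a black grip (20 mm wide in y, 13 mm thick in x, from z 42 to 122 mm). Origin: pin that joins it to the clamp's bar. z: along the handle to its free end; x: out of the face to push; y: mill's y. Start (open): z leans 0.29 rad from upright towards mill -x, x faces the lid. Dead point: z leans 1.45 rad. Locked: 1.57 rad, z level along mill -x, x up, grip's top 224 mm high.
- grip_face (a point): Middle of the grip's face that is to be pushed, 82 mm along the handle. Axes as clamp_handle. Pushed away from the lid and down, the handle swings over and the bar brings the pad down on the lid: 2 to 3 N at first, 6 to 8 N just before the dead point as the pad's rubber is squeezed; past it the handle snaps on by itself to a hard stop. Let go before, it springs back a little and does not clamp.
- handle_end (a point): Centre of the grip's free end, 122 mm from the handle's pin; about 317 mm above the counter at the start, 217 mm when locked. Axes as clamp_handle.
- clamp_pivot (a point): Main pivot of the clamp (axis along y), fixed to the mill at x -101, y 0, z 201 mm of the mill's frame; axes as mill. The bar (72 mm long, two flats, 18 mm wide) turns on it: upright at the start, up to 280 mm above the counter, level over the lid when locked. The handle's pin moves round it on a 16 mm radius as the clamp closes, from x -16, z -1 to x 0, z +16 mm.
- clamp_pad: Rubber pressing pad, 18 mm across, on a spindle 52 mm out along the clamp's bar. Origin: centre of its pressing face; z points from that face into the spindle. Open: beside the lid's rim, facing the lid, about 255 mm up. Locked: on top of the lid, z up, rubber squeezed about 2 mm, pressing with about 16 N.
- jar: Closed amber jar with a steel cap, 76 mm across, 115 mm high; origin under its centre. Loose; leave it alone.
- bowl: Open steel bowl, 110 mm across, 45 mm high; origin under its centre. Loose; leave it alone.
- scoop: Aluminium hand scoop, about 170 mm long, 72 mm wide, 36 mm high, handle to its -x; origin on its underside near its middle. Loose; leave it alone.
- brush: Cleaning brush with a wooden handle, 170 mm long, lying along its x; origin on its underside. Loose; leave it alone.

How it is judged:
On the way, in this order (a step that is already met when the one before it is completed fails the run):
1. The lid is pushed down shut (within 3.5 degrees) while the clamp is still open (angle between lid's own z axis and vertical below 0.06 rad and angle between clamp_handle's own z axis and vertical below 1 rad), for 0.2 s.
2. The clamp handle has gone past its dead point and the pad bears on the lid (angle between clamp_handle's own z axis and vertical above 1.51 rad and contact force between clamp_pad and lid above 8 N), for 0.2 s.
At the end, for the whole second after the job is handed in: The lid is shut (within 1.5 degrees of level), the clamp handle rests locked and still past its dead point (lying level, within 3 degrees or so), and the clamp pad by itself presses on the lid with more than 8 N (angle between lid's own z axis and vertical below 0.025 rad and angle between clamp_handle's own z axis and vertical between 1.52 and 1.65 rad and contact force between clamp_pad and lid above 8 N and angular speed of clamp_handle below 0.1 rad/s); the robot touches nothing.
It fails at once if the clamp is swung over while the lid is still up (angle between clamp_handle's own z axis and vertical above 1 rad and angle between lid's own z axis and vertical above 0.15 rad).
It fails at once if the lid is lifted further open instead of pushed down (angle between lid's own z axis and vertical above 1 rad).
It fails at once if the lid or the clamp handle is forced or squeezed by the fingers with more than 60 N (contact force between the fingers and lid above 60 N or contact force between the fingers and clamp_handle above 60 N).
It fails at once if the jar, bowl, scoop or brush is shifted by more than 25 mm, lifted or tipped (distance of any of jar, bowl, scoop, brush from where it was at the start of the episode above 0.025 m or angle between any of jar, bowl, scoop's own z axis and vertical above 0.3 rad).
It also fails if it takes over 48 s, if anything falls off the work surface, if the arm or the gripper's body presses on something with over 40 N, if the wrist force passes 120 N, or if a joint passes its speed limit or range.

## Working session

There is one attempt and no reset: what is moved stays moved. The work goes in short steps, Python scripts to look and compute and a shell command to move; the robot and the scene stay as the last step left them, time stands still between calls to the robot, and variables do not carry over. Pictures are saved under pics/ and viewed, and the job is handed in when it is done.

```bash
ls; mkdir -p pics
python3 - <<'E'
from cell import arm, vision
import cv2, numpy as np
s=arm.observe(); print(s)
for n in ["side","top"]:
    im=vision.get_image(n)
    cv2.imwrite(f"pics/{n}0.png",im["pixels"][:,:,::-1])
    print(n,im["vertical_fov"],im["cx"],im["cy"],np.round(im["world_from_camera"],4).tolist())
    for l in ["mill","lid","lid_knob","lid_front","clamp_handle","grip_face","handle_end","clamp_pad","jar","bowl","scoop","brush"]:
        print(l,[(np.round(b["point"],1).tolist(),round(b["p"],2)) for b in vision.boxes_of(l,im)][:3])
E
```

```text
pics
{'time': 0.0, 'qpos': array([-1.38128501e+00,  1.81533572e-01,  1.60797468e+00, -1.28926988e-05,
        1.35379245e+00, -2.06308140e-01]), 'qd': array([ 0.00069324,  0.00059467,  0.00188569,  0.00111932, -0.0007576 ,
       -0.00018208]), 'tau': array([-7.61299452e-04, -4.33870947e+01, -3.41843534e+01,  7.01864040e-02,
        3.86332569e-02, -1.45679483e-04]), 'tool_pos': array([ 0.22160735, -0.53001512,  0.23783044]), 'orientation': array([-1.57247073e+00,  3.37570238e-04, -2.74577069e+00]), 'force': array([0.45495669, 0.36753047, 0.86617246]), 'wrist_torque': array([-0.03857506,  0.01464952, -0.04010579]), 'width': 0.08785335402082008}
side 42.078397826618925 319.09260623729165 198.85212997523752 [[-0.7539, -0.3278, 0.5694, -0.0903], [-0.6566, 0.4062, -0.6355, 0.7093], [-0.023, -0.8529, -0.5215, 0.7935], [0.0, 0.0, 0.0, 1.0]]
mill [([295.4, 196.0], 0.95)]
lid [([282.3, 150.9], 0.83)]
lid_knob [([286.4, 150.8], 0.79)]
lid_front [([283.3, 150.5], 0.78)]
clamp_handle [([325.5, 162.9], 0.69)]
grip_face [([326.1, 171.9], 0.63)]
handle_end [([324.4, 167.7], 0.81)]
clamp_pad []
jar [([311.6, 300.8], 0.58), ([322.3, 166.2], 0.54)]
bowl [([364.1, 212.4], 0.67)]
scoop [([250.6, 265.0], 0.94), ([283.5, 151.7], 0.66)]
brush [([396.4, 260.2], 0.67)]
top 55.30940970699696 318.70664565967536 197.13368802804715 [[0.0292, -0.9909, 0.1311, 0.4563], [-0.9994, -0.0267, 0.0207, -0.0221], [-0.017, -0.1316, -0.9912, 1.1002], [0.0, 0.0, 0.0, 1.0]]
mill [([347.9, 155.0], 0.61), ([286.3, 165.2], 0.43)]
lid [([351.1, 139.3], 0.65), ([334.9, 201.9], 0.49)]
lid_knob [([348.8, 140.8], 0.9)]
lid_front [([350.0, 138.5], 0.82)]
clamp_handle [([351.5, 139.7], 0.41)]
grip_face [([331.5, 203.2], 0.65)]
handle_end []
clamp_pad [([339.1, 181.8], 0.56)]
jar [([270.2, 247.5], 0.57)]
bowl [([402.9, 199.0], 0.86), ([334.2, 202.7], 0.74)]
scoop [([288.1, 165.0], 0.9), ([331.8, 198.9], 0.51)]
brush [([368.0, 256.6], 0.64)]
```

View pics/side0.png

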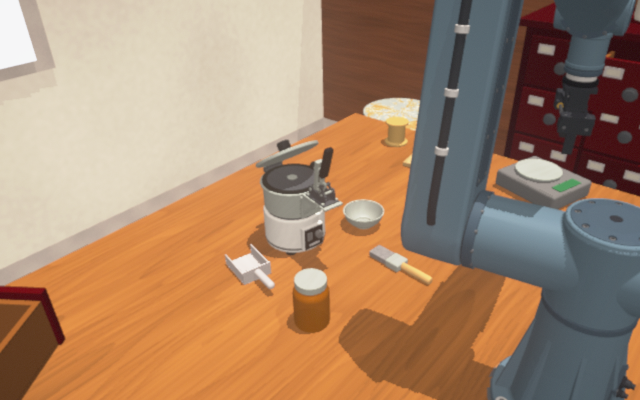

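View pics/top0.png

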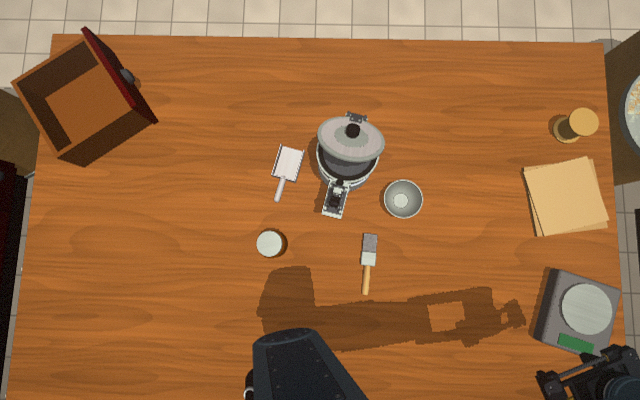

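Both views show the mill with its lid up (top ~(350,140), side ~(288,155)), and the clamp at top ~(336,195), side ~(325,170). I'll zoom in.

Run:
```python
import cv2
a=cv2.imread("pics/side0.png")[125:265,230:350]; b=cv2.imread("pics/top0.png")[100:230,300:400]
cv2.imwrite("pics/side0z.png",cv2.resize(a,None,fx=4.2,fy=4.2,interpolation=cv2.INTER_CUBIC))
cv2.imwrite("pics/top0z.png",cv2.resize(b,None,fx=4.5,fy=4.5,interpolation=cv2.INTER_CUBIC))
```

```text
(no output)
```

View pics/side0z.png

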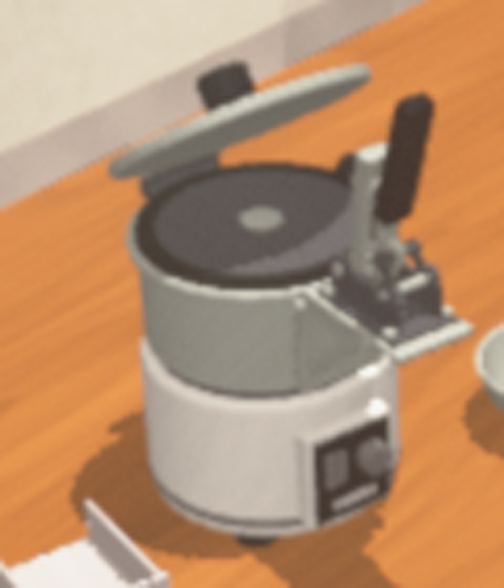

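View pics/top0z.png

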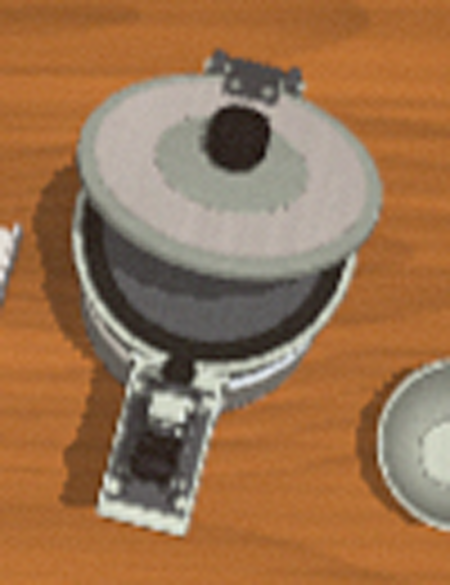

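```bash
cat > h.py <<'E'
import numpy as np, cv2, math
from scipy.optimize import least_squares
CAM={"side":(42.078397826618925,319.0926,198.8521,[[-0.7539,-0.3278,0.5694,-0.0903],[-0.6566,0.4062,-0.6355,0.7093],[-0.023,-0.8529,-0.5215,0.7935],[0,0,0,1]]),
"top":(55.30940970699696,318.7066,197.1337,[[0.0292,-0.9909,0.1311,0.4563],[-0.9994,-0.0267,0.0207,-0.0221],[-0.017,-0.1316,-0.9912,1.1002],[0,0,0,1]])}
def proj(n,P):
    f,cx,cy,T=CAM[n]; T=np.array(T); f=200/math.tan(math.radians(f)/2)
    p=(np.atleast_2d(P)-T[:3,3])@T[:3,:3]
    return np.c_[cx+f*p[:,0]/p[:,2],cy+f*p[:,1]/p[:,2]]
def mill(p,P):
    c,s=math.cos(p[2]),math.sin(p[2]); P=np.atleast_2d(P)
    return np.c_[p[0]+c*P[:,0]-s*P[:,1],p[1]+s*P[:,0]+c*P[:,1],P[:,2]]
def lid(p,P,th=None):
    th=p[3] if th is None else th; P=np.atleast_2d(P); c,s=math.cos(th),math.sin(th)
    return mill(p,np.c_[.088+c*P[:,0]+s*P[:,2],P[:,1],.186-s*P[:,0]+c*P[:,2]])
def handle(p,P,a=.29,pin=(-.117,.200)):
    P=np.atleast_2d(P);c,s=math.cos(a),math.sin(a)
    return mill(p,np.c_[pin[0]+c*P[:,0]-s*P[:,2],P[:,1],pin[1]+s*P[:,0]+c*P[:,2]])
def circ(r,z,x0=0):
    t=np.linspace(0,2*np.pi,60); return np.c_[x0+r*np.cos(t),r*np.sin(t),0*t+z]
E
cat > fit.py <<'E'
from h import *
T=lambda x,y:(300+x/4.5,100+y/4.5); S=lambda x,y:(230+x/4.2,125+y/4.2)
obs=[("top",'k',T(239,130)),("side",'k',S(226,75)),("top",'h',T(152,455)),("side",'h',S(418,102)),("side",'l',S(240,121)),("top",'l',T(230,174))]
def pt(p,k): return {'k':lambda:lid(p,[-.088,0,.033]),'h':lambda:handle(p,[0,0,.122]),'l':lambda:lid(p,[-.088,0,0])}[k]()
def res(p): return np.concatenate([(proj(n,pt(p,k))[0]-o) for n,k,o in obs])
r=least_squares(res,[.55,-.05,0,.7]); p=r.x
print(p,np.round(r.fun.reshape(-1,2),1).tolist())
for n,(x0,x1,y0,y1) in {"side":(230,350,125,265),"top":(300,400,100,230)}.items():
    k=4.3; im=cv2.imread(f"pics/{n}0.png")[y0:y1,x0:x1]; im=cv2.resize(im,None,fx=k,fy=k)
    d=lambda P,c:cv2.polylines(im,[np.int32((proj(n,P)-[x0,y0]+.5)*k)],False,c,1)
    d(lid(p,circ(.08,.004,-.088)),(0,0,255)); d(lid(p,circ(.016,.033,-.088)),(0,255,255)); d(mill(p,circ(.077,.01)),(255,0,0))
    d(mill(p,circ(.08,.18)),(0,255,0))
    for xx in(-.0065,.0065): d(handle(p,[[xx,-.01,.042],[xx,.01,.042],[xx,.01,.122],[xx,-.01,.122],[xx,-.01,.042]]),(255,0,255))
    cv2.imwrite(f"pics/{n}_ov.png",im)
E
python3 fit.py
```

```text
[ 0.69657932 -0.07240731 -0.23244925  0.5731541 ] [[0.8, -1.0], [-0.8, -0.3], [0.1, 1.8], [-1.1, -1.3], [0.6, 1.7], [0.0, 0.1]]
```

View pics/side_ov.png

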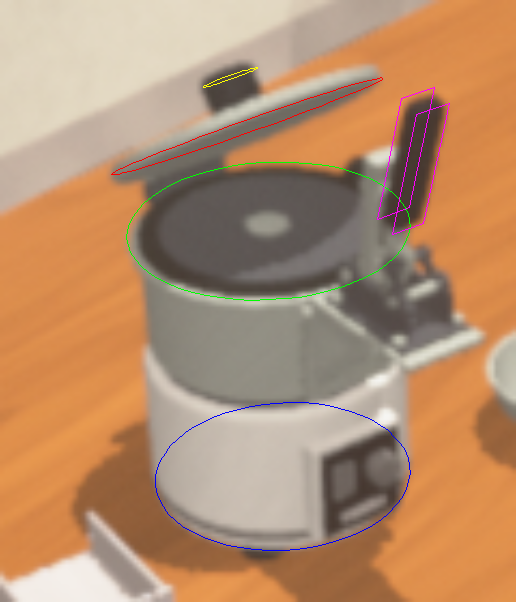

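View pics/top_ov.png

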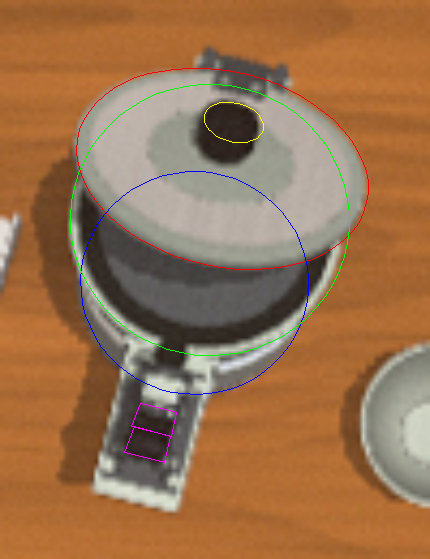

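Run:
```python
import cv2
b=cv2.imread("pics/top0.png")
def grid(im,x0,x1,y0,y1,k,name,st=10):
    z=cv2.resize(im[y0:y1,x0:x1],None,fx=k,fy=k,interpolation=cv2.INTER_NEAREST)
    for x in range(-(-x0//st)*st,x1,st): cv2.putText(z,str(x),((x-x0)*k,9),0,.35,(255,255,255),1); z[:,(x-x0)*k]=(255,255,0)
    for y in range(-(-y0//st)*st,y1,st): cv2.putText(z,str(y),(0,(y-y0)*k+10),0,.35,(255,255,255),1); z[(y-y0)*k]=(255,255,0)
    cv2.imwrite(name,z)
grid(b,310,390,108,222,5,"pics/topg.png")
grid(cv2.imread("pics/side0.png"),250,350,130,260,4,"pics/sideg.png")
```

```text
(no output)
```

View pics/topg.png

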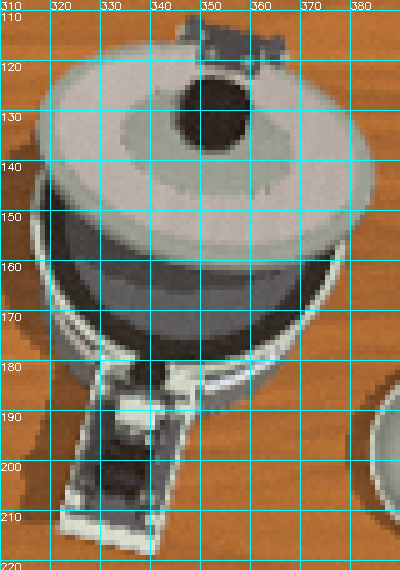

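View pics/sideg.png

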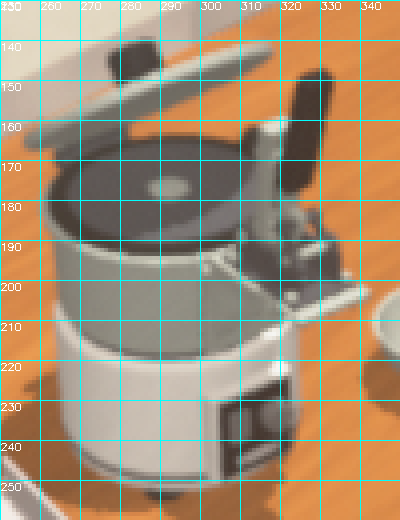

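```bash
cat > fit2.py <<'E'
from h import *
def res(p,full=False):
    o=[]
    L=np.vstack([lid(p,circ(.08,z,-.088)) for z in(-.004,.004)])
    t=proj("top",L); o+=[t[:,0].min()-317,t[:,0].max()-384.7,t[:,1].max()-162,t[:,1].min()-116.5]
    s=proj("side",L); o+=[s[:,0].min()-254.5,s[:,0].max()-315.5,s[:,1].min()-140.5,s[:,1].max()-166.5]
    K=np.vstack([lid(p,circ(.016,z,-.088)) for z in(.01,.033)])
    s=proj("side",K[60:]); o+=[s[:,0].min()-276,s[:,1].min()-139,s[:,0].max()-288.5]
    t=proj("top",K[60:]); o+=[t[:,1].min()-123,t[:,0].min()-345,t[:,0].max()-360]
    G=handle(p,[[x,y,z] for x in(-.006,.006) for y in(-.009,.009) for z in(.042,.122)])
    t=proj("top",G); o+=[t[:,0].min()-329,t[:,0].max()-340,t[:,1].min()-194,t[:,1].max()-208]
    s=proj("side",G); o+=[s[:,0].min()-319,s[:,0].max()-332.5,s[:,1].min()-147,s[:,1].max()-178.5]
    H=mill(p,circ(.077,.02)); s=proj("side",H); o+=[s[:,0].min()-265.5]
    return np.array(o)
r=least_squares(res,[.69,-.07,-.23,.6],loss="soft_l1"); print(r.x,np.round(r.fun,1))
p=r.x
np.save("p.npy",p)
print("knob",lid(p,[-.088,0,.033]),"front",lid(p,[-.133,0,.004]),"edge",lid(p,[-.168,0,.004]),"grip",handle(p,[.0065,0,.082]),"hend",handle(p,[0,0,.122]))
print("shut front",lid(p,[-.133,0,.004],0),"piv",mill(p,[-.101,0,.201]))
E
python3 fit2.py
```

```text
[ 0.69501432 -0.0702544  -0.2210272   0.62363761] [-0.9 -0.   0.8 -0.8  0.3  3.1 -0.3  1.6 -0.5 -0.1 -0.5 -0.8  1.3  0.2
 -0.3 -0.2  0.5 -0.4 -0.7  1.6 -1.5  0.8 -0.3]
knob [[ 0.7299794  -0.07811099  0.26417935]] front [[ 0.67781511 -0.06638977  0.26691796]] edge [[ 0.6500947  -0.06016104  0.28735767]] grip [[ 0.56406001 -0.0408292   0.28043469]] hend [[ 0.54682311 -0.0369561   0.31690575]]
shut front [[ 0.65110904 -0.06038896  0.19      ]] piv [[ 0.59647137 -0.04811197  0.201     ]]
```

```bash
python3 -m creep '[{"jaw":-1,"ty":-0.016,"yaw":0.0617},{"jaw":-1,"ty":-0.016,"yaw":0.0617},{"jaw":-1,"ty":-0.016,"yaw":0.0617},{"jaw":-1,"ty":-0.016,"yaw":0.0617},{"jaw":-1,"ty":-0.016,"yaw":0.0617},{"jaw":-1,"ty":-0.016,"yaw":0.0617},{"jaw":-1,"ty":-0.016,"yaw":0.0617},{"jaw":-1,"ty":-0.016,"yaw":0.0617},{"jaw":-1,"ty":-0.016,"yaw":0.0617},{"jaw":-1,"ty":-0.016,"yaw":0.0617}]'
cat > go.py <<'E'
# usage: go.py mx my z : required tool-axis shift to mill-frame point
import sys; from h import *; from cell import arm
from scipy.spatial.transform import Rotation as Ro
p=np.load("p.npy"); s=arm.observe(); R=Ro.from_euler("xyz",s["orientation"]).as_matrix()
t=s["tool_pos"]; c,sn=math.cos(p[2]),math.sin(p[2]); d=t-[p[0],p[1],0]
print("t",round(s["time"],2),"tcp mill",np.round([c*d[0]+sn*d[1],-sn*d[0]+c*d[1],t[2]],4),"F",np.round(s["force"],1),"w",round(s["width"],4))
print("R",np.round(R,3).tolist(),"yaw err",round(math.atan2(*((R[:,0]@[sn,-c,0]),(R[:,0]@[-c,-sn,0]))),3))
if len(sys.argv)>3:
    w=mill(p,[float(a) for a in sys.argv[1:4]])[0]; print("tool shift",np.round(R.T@(w-t),4))
E
python3 go.py -.02 .04 .36
```

```text
t 1.3 tcp mill [-0.3609 -0.5529  0.2387] F [0.1 0.1 0.1] w 0.0881
R [[-0.923, -0.0, 0.386], [-0.386, 0.0, -0.923], [-0.0, -1.0, -0.0]] yaw err 0.617
tool shift [-0.621  -0.1213 -0.2864]invalid input
```

```bash
python3 -m creep '[{"jaw":-1,"tx":0,"ty":-0.016,"tz":0,"yaw":0.0617},{"jaw":-1,"tx":0,"ty":-0.016,"tz":0,"yaw":0.0617},{"jaw":-1,"tx":0,"ty":-0.016,"tz":0,"yaw":0.0617},{"jaw":-1,"tx":0,"ty":-0.016,"tz":0,"yaw":0.0617},{"jaw":-1,"tx":0,"ty":-0.016,"tz":0,"yaw":0.0617},{"jaw":-1,"tx":0,"ty":-0.016,"tz":0,"yaw":0.0617},{"jaw":-1,"tx":0,"ty":-0.016,"tz":0,"yaw":0.0617},{"jaw":-1,"tx":0,"ty":-0.016,"tz":0,"yaw":0.0617},{"jaw":-1,"tx":0,"ty":-0.016,"tz":0,"yaw":0.0617},{"jaw":-1,"tx":0,"ty":-0.016,"tz":0,"yaw":0.0617}]'
python3 go.py -.02 .04 .36
```

```text
time: 2.13
tool_pos: [0.2217, -0.5305, 0.3995]
orientation: [-1.571, 0.0, 2.917]
force: [-0.2, -0.7, 0.1]
width: 0.0237
t 2.13 tcp mill [-0.3609 -0.5528  0.3995] F [-0.2 -0.7  0.1] w 0.0237
R [[-0.975, 0.0, -0.222], [0.222, -0.0, -0.975], [-0.0, -1.0, -0.0]] yaw err -0.003
tool shift [-0.339   0.0395 -0.5939]
```

```bash
python3 -m creep '[{"jaw":-1,"tx":-0.017,"ty":0,"tz":-0.03,"yaw":0},{"jaw":-1,"tx":-0.017,"ty":0,"tz":-0.03,"yaw":0},{"jaw":-1,"tx":-0.017,"ty":0,"tz":-0.03,"yaw":0},{"jaw":-1,"tx":-0.017,"ty":0,"tz":-0.03,"yaw":0},{"jaw":-1,"tx":-0.017,"ty":0,"tz":-0.03,"yaw":0},{"jaw":-1,"tx":-0.017,"ty":0,"tz":-0.03,"yaw":0},{"jaw":-1,"tx":-0.017,"ty":0,"tz":-0.03,"yaw":0},{"jaw":-1,"tx":-0.017,"ty":0,"tz":-0.03,"yaw":0},{"jaw":-1,"tx":-0.017,"ty":0,"tz":-0.03,"yaw":0},{"jaw":-1,"tx":-0.017,"ty":0,"tz":-0.03,"yaw":0}]'
python3 -m creep '[{"jaw":-1,"tx":-0.017,"ty":0,"tz":-0.03,"yaw":0},{"jaw":-1,"tx":-0.017,"ty":0,"tz":-0.03,"yaw":0},{"jaw":-1,"tx":-0.017,"ty":0,"tz":-0.03,"yaw":0},{"jaw":-1,"tx":-0.017,"ty":0,"tz":-0.03,"yaw":0},{"jaw":-1,"tx":-0.017,"ty":0,"tz":-0.03,"yaw":0},{"jaw":-1,"tx":-0.017,"ty":0,"tz":-0.03,"yaw":0},{"jaw":-1,"tx":-0.017,"ty":0,"tz":-0.03,"yaw":0},{"jaw":-1,"tx":-0.017,"ty":0,"tz":-0.03,"yaw":0},{"jaw":-1,"tx":-0.017,"ty":0,"tz":-0.03,"yaw":0},{"jaw":-1,"tx":0,"ty":0,"tz":0,"yaw":0}]'
python3 go.py -.02 .04 .30
```

```text
time: 2.97
tool_pos: [0.4543, -0.2737, 0.3989]
orientation: [-1.571, 0.0, 2.92]
force: [-0.0, -0.2, -0.2]
width: 0.0003
time: 3.8
tool_pos: [0.6643, -0.0404, 0.3973]
orientation: [-1.573, -0.001, 2.925]
force: [0.3, 0.1, -0.5]
width: 0.0007
t 3.8 tcp mill [-0.0365  0.0224  0.3973] F [ 0.3  0.1 -0.5] w 0.0007
R [[-0.977, -0.0, -0.215], [0.215, 0.002, -0.977], [0.001, -1.0, -0.002]] yaw err 0.005
tool shift [-0.0166  0.0973 -0.0173]
```

```bash
python3 -m creep '[{"jaw":-1,"tx":-0.008,"ty":0.02,"tz":-0.009,"yaw":0},{"jaw":-1,"tx":-0.008,"ty":0.02,"tz":-0.009,"yaw":0},{"jaw":-1,"tx":0,"ty":0.02,"tz":0,"yaw":0},{"jaw":-1,"tx":0,"ty":0.02,"tz":0,"yaw":0},{"jaw":-1,"tx":0,"ty":0.015,"tz":0,"yaw":0},{"jaw":-1,"tx":0,"ty":0,"tz":0,"yaw":0}]'
python3 go.py -.02 .04 .28
python3 - <<'E'
from cell import vision
import cv2,numpy as np
o=[cv2.resize(vision.get_image(n)["pixels"][y:y+150,x:x+120,::-1],None,fx=3.3,fy=3.3,interpolation=2) for n,x,y in(("side",230,115),("top",290,90))]
cv2.imwrite("pics/a1.png",np.hstack(o))
E
```

```text
time: 4.3
tool_pos: [0.6796, -0.0312, 0.2991]
orientation: [-1.571, -0.007, 2.92]
force: [-0.8, 0.6, -0.3]
width: 0.0005
t 4.3 tcp mill [-0.0236  0.0347  0.2991] F [-0.8  0.6 -0.3] w 0.0005
R [[-0.976, -0.007, -0.22], [0.22, 0.001, -0.976], [0.007, -1.0, 0.0]] yaw err -0.0
tool shift [-0.0038  0.0191 -0.0053]
```

View pics/a1.png

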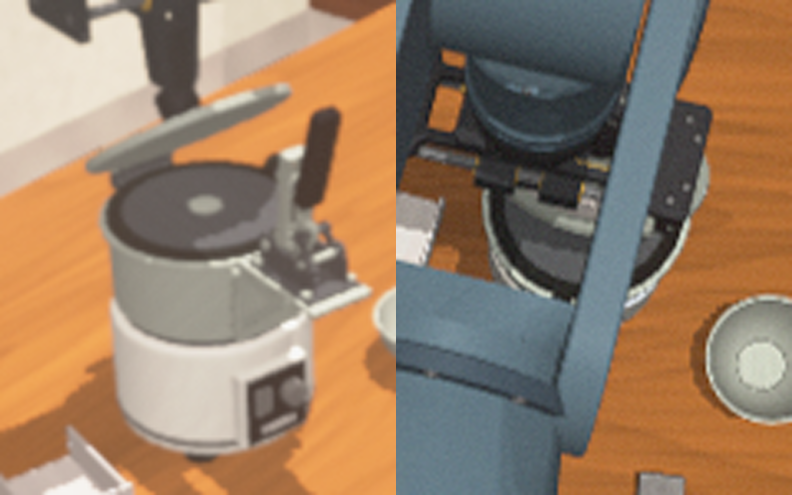

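The fingertips hang just above the raised lid (side crop ~(178,100)) and are clear of the clamp. Now I press down.

```bash
python3 -m creep '[{"jaw":-1,"tx":-0.004,"ty":0.006,"tz":-0.005,"yaw":0},{"jaw":-1,"tx":0,"ty":0.006,"tz":0,"yaw":0},{"jaw":-1,"tx":0,"ty":0.006,"tz":0,"yaw":0},{"jaw":-1,"tx":0,"ty":0.006,"tz":0,"yaw":0},{"jaw":-1,"tx":0,"ty":0.006,"tz":0,"yaw":0},{"jaw":-1,"tx":0,"ty":0.006,"tz":0,"yaw":0},{"jaw":-1,"tx":0,"ty":0.006,"tz":0,"yaw":0}]'
python3 -m creep '[{"jaw":-1,"tx":0,"ty":0.006,"tz":0,"yaw":0},{"jaw":-1,"tx":0,"ty":0.006,"tz":0,"yaw":0},{"jaw":-1,"tx":0,"ty":0.006,"tz":0,"yaw":0}]'
python3 go.py -.02 .04 .19
```

```text
time: 4.98
tool_pos: [0.6865, -0.0273, 0.2615]
orientation: [-1.571, 0.001, 2.92]
force: [0.6, 0.5, 2.1]
width: 0.0006
time: 5.23
tool_pos: [0.6864, -0.0273, 0.2432]
orientation: [-1.571, -0.0, 2.92]
force: [0.2, -0.1, 1.4]
width: 0.0004
t 5.23 tcp mill [-0.0178  0.0401  0.2432] F [ 0.2 -0.1  1.4] w 0.0004
R [[-0.976, -0.0, -0.219], [0.219, -0.0, -0.976], [0.0, -1.0, 0.0]] yaw err -0.0
tool shift [0.0022 0.0532 0.0001]
```

```bash
python3 -m creep '[{"jaw":-1,"tx":0,"ty":0.006,"tz":0,"yaw":0},{"jaw":-1,"tx":0,"ty":0.006,"tz":0,"yaw":0},{"jaw":-1,"tx":0,"ty":0.006,"tz":0,"yaw":0}]'
python3 -m creep '[{"jaw":-1,"tx":0,"ty":0.006,"tz":0,"yaw":0},{"jaw":-1,"tx":0,"ty":0.006,"tz":0,"yaw":0},{"jaw":-1,"tx":0,"ty":0.006,"tz":0,"yaw":0}]'
python3 - <<'E'
from cell import vision
import cv2,numpy as np
o=[cv2.resize(vision.get_image(n)["pixels"][y:y+150,x:x+120,::-1],None,fx=3.3,fy=3.3,interpolation=2) for n,x,y in(("side",230,115),("top",290,90))]
cv2.imwrite("pics/a2.png",np.hstack(o))
E
```

```text
time: 5.48
tool_pos: [0.6864, -0.0272, 0.225]
orientation: [-1.571, -0.0, 2.92]
force: [0.0, 0.1, 1.8]
width: 0.0005
time: 5.73
tool_pos: [0.6864, -0.0272, 0.207]
orientation: [-1.571, -0.0, 2.92]
force: [-0.1, -0.5, 1.3]
width: 0.0005
```

View pics/a2.png

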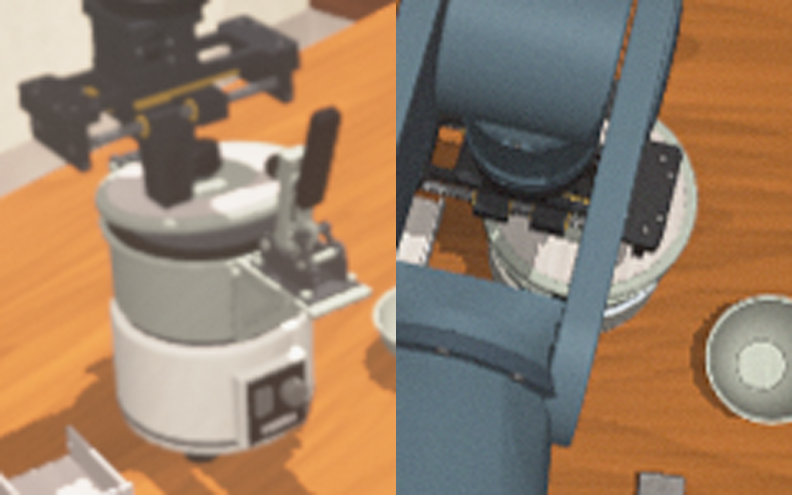

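The lid is nearly down, with the finger on it beside the knob (side crop ~(168,205)). I continue slowly to the stop.

```bash
python3 -m creep '[{"jaw":-1,"tx":0,"ty":0.005,"tz":0,"yaw":0},{"jaw":-1,"tx":0,"ty":0.004,"tz":0,"yaw":0},{"jaw":-1,"tx":0,"ty":0.003,"tz":0,"yaw":0},{"jaw":-1,"tx":0,"ty":0.002,"tz":0,"yaw":0}]'
python3 -m creep '[{"jaw":-1,"tx":0,"ty":0.0015,"tz":0,"yaw":0},{"jaw":-1,"tx":0,"ty":0.0015,"tz":0,"yaw":0}]'
```

```text
time: 6.17
tool_pos: [0.6863, -0.0272, 0.1932]
orientation: [-1.571, -0.001, 2.92]
force: [-1.4, 0.1, 0.2]
width: 0.0005
time: 6.33
tool_pos: [0.6864, -0.0272, 0.1906]
orientation: [-1.571, -0.0, 2.92]
force: [-1.5, -0.2, 0.6]
width: 0.0002
```

```bash
python3 -m creep '[{"jaw":-1,"tx":0,"ty":0.001,"tz":0,"yaw":0},{"jaw":-1,"tx":0,"ty":0.001,"tz":0,"yaw":0}]'
python3 -m creep '[{"jaw":-1,"tx":0,"ty":0.001,"tz":0,"yaw":0},{"jaw":-1,"tx":0,"ty":0,"tz":0,"yaw":0},{"jaw":-1,"tx":0,"ty":0,"tz":0,"yaw":0}]'
```

```text
time: 6.5
tool_pos: [0.6865, -0.0273, 0.1904]
orientation: [-1.571, 0.001, 2.92]
force: [-7.4, 0.4, 13.5]
width: 0.0003
time: 6.75
tool_pos: [0.6865, -0.0273, 0.1904]
orientation: [-1.571, 0.001, 2.921]
force: [-7.6, 1.3, 12.7]
width: 0.0004
```

Hard stop reached at z 0.190 with 13 N. Now I lift and look.

```bash
python3 -m creep '[{"jaw":-1,"tx":0,"ty":-0.01,"tz":0,"yaw":0},{"jaw":-1,"tx":0,"ty":-0.02,"tz":0,"yaw":0},{"jaw":-1,"tx":0,"ty":-0.03,"tz":0,"yaw":0},{"jaw":-1,"tx":0,"ty":-0.03,"tz":0,"yaw":0},{"jaw":-1,"tx":0,"ty":-0.03,"tz":0,"yaw":0},{"jaw":-1,"tx":0,"ty":-0.03,"tz":0,"yaw":0},{"jaw":-1,"tx":0,"ty":-0.03,"tz":0,"yaw":0},{"jaw":-1,"tx":0,"ty":0,"tz":0,"yaw":0}]'
python3 go.py -.115 0 .36
python3 - <<'E'
from cell import vision
import cv2,numpy as np
im={n:vision.get_image(n)["pixels"][:,:,::-1] for n in("side","top")}
cv2.imwrite("pics/a3side.png",im["side"])
o=[cv2.resize(im[n][y:y+150,x:x+120],None,fx=3.3,fy=3.3,interpolation=2) for n,x,y in(("side",230,115),("top",290,90))]
cv2.imwrite("pics/a3.png",np.hstack(o))
E
```

```text
time: 7.42
tool_pos: [0.6887, -0.0277, 0.3765]
orientation: [-1.571, 0.013, 2.92]
force: [0.1, -1.3, 1.6]
width: 0.0009
t 7.42 tcp mill [-0.0155  0.0401  0.3765] F [ 0.1 -1.3  1.6] w 0.0009
R [[-0.976, 0.012, -0.219], [0.219, -0.003, -0.976], [-0.013, -1.0, -0.0]] yaw err -0.0
tool shift [0.0997 0.0152 0.0402]
```

View pics/a3.png

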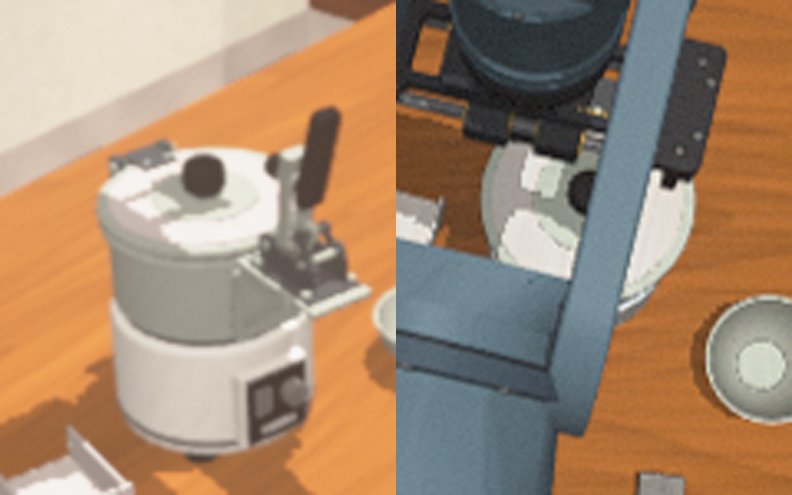

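The lid is shut (side crop, flat ellipse ~(190,195)) and the clamp is still open. I check the mill pose with an overlay.

Run:
```python
from h import *
p=np.load("p.npy"); x0,y0,k=245,130,5
im=cv2.resize(cv2.imread("pics/a3side.png")[y0:y0+110,x0:x0+110],None,fx=k,fy=k,interpolation=2)
d=lambda P,c:cv2.polylines(im,[np.int32((proj("side",P)-[x0,y0]+.5)*k)],False,c,1)
d(lid(p,circ(.08,.004,-.088),0),(0,0,255)); d(lid(p,circ(.016,.033,-.088),0),(0,255,255))
G=[[xx,y,z] for xx in(-.0065,.0065) for y,z in((-.01,.042),(.01,.042),(.01,.122),(-.01,.122),(-.01,.042))]
d(handle(p,G),(255,0,255)); d(mill(p,[[-.101,-.009,.280],[-.101,.009,.280],[-.101,.009,.201],[-.101,-.009,.201]]),(255,255,0))
cv2.imwrite("pics/a3ov.png",im)
```

```text
(no output)
```

View pics/a3ov.png

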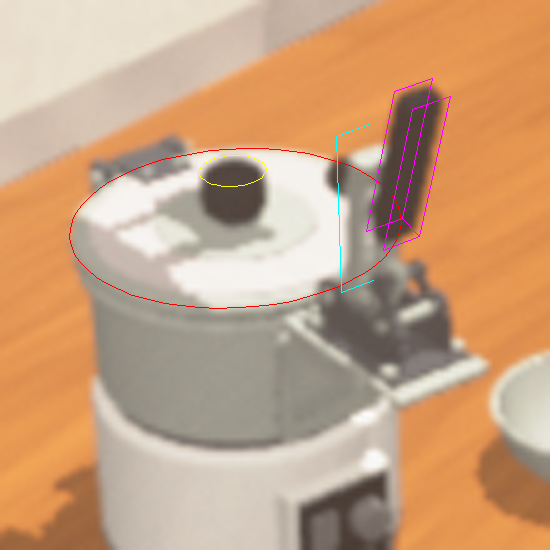

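```bash
python3 -m creep '[{"jaw":-1,"tx":0.025,"ty":0,"tz":0.01,"yaw":0},{"jaw":-1,"tx":0.025,"ty":0,"tz":0.01,"yaw":0},{"jaw":-1,"tx":0.025,"ty":0,"tz":0.01,"yaw":0},{"jaw":-1,"tx":0.025,"ty":0,"tz":0.01,"yaw":0},{"jaw":-1,"tx":0,"ty":0,"tz":0,"yaw":0},{"jaw":-1,"tx":0,"ty":0,"tz":0,"yaw":0}]'
python3 go.py -.116 0 .297
```

```text
time: 8.02
tool_pos: [0.5792, -0.0443, 0.3666]
orientation: [-1.571, -0.001, 2.92]
force: [0.1, 0.7, 0.2]
width: 0.0002
t 8.02 tcp mill [-1.187e-01 -1.000e-04  3.666e-01] F [0.1 0.7 0.2] w 0.0002
R [[-0.975, -0.001, -0.22], [0.22, 0.001, -0.975], [0.001, -1.0, -0.0]] yaw err -0.001
tool shift [-0.0028  0.0696 -0.0001]
```

```bash
python3 -m creep '[{"jaw":-1,"tx":-0.003,"ty":0.012,"tz":0,"yaw":0},{"jaw":-1,"tx":0,"ty":0.012,"tz":0,"yaw":0},{"jaw":-1,"tx":0,"ty":0.012,"tz":0,"yaw":0},{"jaw":-1,"tx":0,"ty":0.012,"tz":0,"yaw":0},{"jaw":-1,"tx":0,"ty":0.012,"tz":0,"yaw":0},{"jaw":-1,"tx":0,"ty":0.01,"tz":0,"yaw":0},{"jaw":-1,"tx":0,"ty":0,"tz":0,"yaw":0}]'
python3 go.py
python3 - <<'E'
from cell import vision
import cv2,numpy as np
o=[cv2.resize(vision.get_image(n)["pixels"][y:y+150,x:x+120,::-1],None,fx=3.3,fy=3.3,interpolation=2) for n,x,y in(("side",270,90),("top",290,90))]
cv2.imwrite("pics/a4.png",np.hstack(o))
E
```

```text
time: 8.6
tool_pos: [0.5819, -0.0446, 0.2942]
orientation: [-1.571, -0.005, 2.921]
force: [-1.2, 0.4, -0.2]
width: 0.0002
t 8.6 tcp mill [-1.160e-01  2.000e-04  2.942e-01] F [-1.2  0.4 -0.2] w 0.0002
R [[-0.976, -0.005, -0.219], [0.219, 0.001, -0.976], [0.005, -1.0, -0.0]] yaw err 0.0
```

View pics/a4.png

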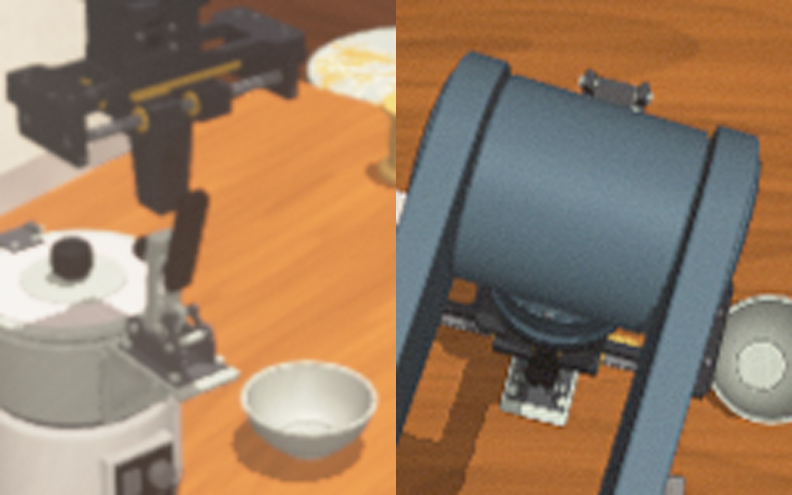

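The finger is beside the grip's lid face, above the bar (side crop ~(165,200)). I compute the arc.

Run:
```python
import numpy as np
for u in np.linspace(0,1,9):
    a=.29+1.28*u
    r=[]
    for phi in (183.6-93.6*u,183.6-93.6*np.sin(u*np.pi/2)):
        f=np.radians(phi); px=-.101+.016*np.cos(f); pz=.201+.016*np.sin(f)
        s=.097; r+= [round(px-s*np.sin(a)+.0065*np.cos(a)+.009,4),round(pz+s*np.cos(a)+.0065*np.sin(a),4)]
    print(round(a,2),r)
```

```text
0.29 [np.float64(-0.1295), np.float64(0.2948), np.float64(-0.1295), np.float64(0.2948)]
0.45 [np.float64(-0.1442), np.float64(0.2934), np.float64(-0.1438), np.float64(0.2952)]
0.61 [np.float64(-0.1573), np.float64(0.2896), np.float64(-0.1558), np.float64(0.2928)]
0.77 [np.float64(-0.1685), np.float64(0.2835), np.float64(-0.1655), np.float64(0.2871)]
0.93 [np.float64(-0.1775), np.float64(0.2752), np.float64(-0.1732), np.float64(0.2784)]
1.09 [np.float64(-0.1842), np.float64(0.2647), np.float64(-0.1793), np.float64(0.267)]
1.25 [np.float64(-0.1884), np.float64(0.2524), np.float64(-0.184), np.float64(0.2536)]
1.41 [np.float64(-0.19), np.float64(0.2386), np.float64(-0.1872), np.float64(0.2389)]
1.57 [np.float64(-0.189), np.float64(0.2236), np.float64(-0.189), np.float64(0.2236)]
```

```bash
python3 -m creep '[{"jaw":-1,"tx":0.006,"ty":0,"tz":0,"yaw":0},{"jaw":-1,"tx":0.006,"ty":0,"tz":0,"yaw":0},{"jaw":-1,"tx":0.006,"ty":0,"tz":0,"yaw":0},{"jaw":-1,"tx":0.006,"ty":0,"tz":0,"yaw":0}]'
python3 -m creep '[{"jaw":-1,"tx":0.006,"ty":0.001,"tz":0,"yaw":0},{"jaw":-1,"tx":0.006,"ty":0.001,"tz":0,"yaw":0},{"jaw":-1,"tx":0.005,"ty":0.002,"tz":0,"yaw":0}]'
python3 go.py -.168 0 .285
```

```text
time: 9.03
tool_pos: [0.5596, -0.0397, 0.2987]
orientation: [-1.571, 0.003, 2.92]
force: [2.6, -0.1, -1.1]
width: 0.0005
time: 9.28
tool_pos: [0.5426, -0.0359, 0.2944]
orientation: [-1.571, 0.001, 2.92]
force: [1.1, 0.2, 3.2]
width: 0.0002
t 9.28 tcp mill [-1.562e-01  1.000e-04  2.944e-01] F [1.1 0.2 3.2] w 0.0002
R [[-0.976, 0.001, -0.219], [0.219, -0.0, -0.976], [-0.001, -1.0, 0.0]] yaw err -0.0
tool shift [0.0118 0.0094 0.0001]
```

```bash
python3 -m creep '[{"jaw":-1,"tx":0.004,"ty":0.003,"tz":0,"yaw":0},{"jaw":-1,"tx":0.004,"ty":0.003,"tz":0,"yaw":0},{"jaw":-1,"tx":0.004,"ty":0.004,"tz":0,"yaw":0}]'
python3 -m creep '[{"jaw":-1,"tx":0.004,"ty":0.004,"tz":0,"yaw":0},{"jaw":-1,"tx":0.003,"ty":0.004,"tz":0,"yaw":0},{"jaw":-1,"tx":0.003,"ty":0.004,"tz":0,"yaw":0}]'
python3 go.py -.184 0 .262
python3 - <<'E'
from cell import vision
import cv2,numpy as np
o=[cv2.resize(vision.get_image(n)["pixels"][y:y+150,x:x+120,::-1],None,fx=3.3,fy=3.3,interpolation=2) for n,x,y in(("side",270,90),("top",290,90))]
cv2.imwrite("pics/a5.png",np.hstack(o))
E
```

```text
time: 9.53
tool_pos: [0.531, -0.0333, 0.2837]
orientation: [-1.571, 0.0, 2.92]
force: [0.9, 0.6, 3.4]
width: 0.0001
time: 9.78
tool_pos: [0.5212, -0.0311, 0.2709]
orientation: [-1.571, -0.0, 2.92]
force: [1.7, 0.1, 0.3]
width: 0.0002
t 9.78 tcp mill [-1.782e-01  1.000e-04  2.709e-01] F [1.7 0.1 0.3] w 0.0002
R [[-0.976, -0.0, -0.219], [0.219, 0.0, -0.976], [0.0, -1.0, -0.0]] yaw err -0.0
tool shift [0.0058 0.0089 0.0001]
```

View pics/a5.png

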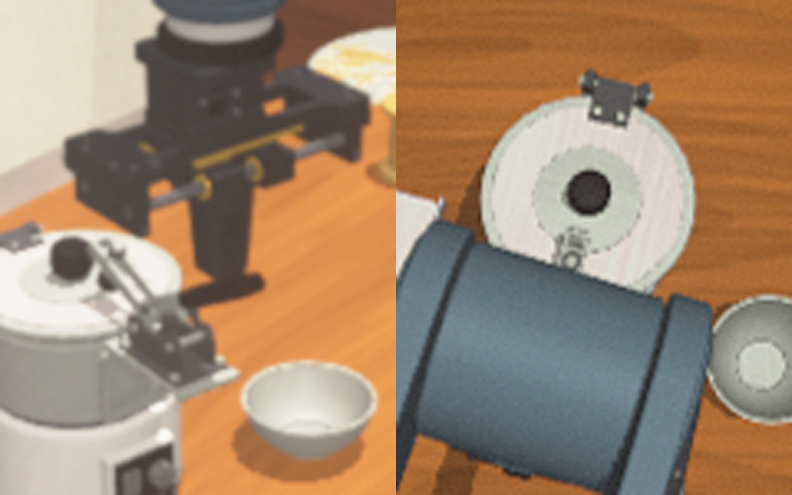

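The handle is going over (side crop grip ~(225,285)) and the bar is swinging down onto the lid. I continue mostly downward.

```bash
python3 -m creep '[{"jaw":-1,"tx":0.003,"ty":0.004,"tz":0,"yaw":0},{"jaw":-1,"tx":0.002,"ty":0.005,"tz":0,"yaw":0},{"jaw":-1,"tx":0.001,"ty":0.005,"tz":0,"yaw":0}]'
python3 -m creep '[{"jaw":-1,"tx":0.001,"ty":0.005,"tz":0,"yaw":0},{"jaw":-1,"tx":0,"ty":0.005,"tz":0,"yaw":0}]'
python3 -m creep '[{"jaw":-1,"tx":0,"ty":0.004,"tz":0,"yaw":0},{"jaw":-1,"tx":0,"ty":0.003,"tz":0,"yaw":0}]'
python3 go.py -.189 0 .225
```

```text
time: 10.13
tool_pos: [0.5155, -0.0298, 0.2572]
orientation: [-1.571, -0.0, 2.92]
force: [0.4, -0.6, 1.4]
width: 0.0005
time: 10.3
tool_pos: [0.5144, -0.0296, 0.2476]
orientation: [-1.571, -0.0, 2.92]
force: [-2.6, 0.4, 6.1]
width: 0.0007
time: 10.47
tool_pos: [0.5144, -0.0296, 0.2403]
orientation: [-1.571, -0.001, 2.92]
force: [-2.3, 0.1, 2.1]
width: 0.0005
t 10.47 tcp mill [-1.851e-01  1.000e-04  2.403e-01] F [-2.3  0.1  2.1] w 0.0005
R [[-0.976, -0.001, -0.219], [0.219, 0.0, -0.976], [0.001, -1.0, 0.0]] yaw err -0.0
tool shift [0.0039 0.0153 0.0001]
```

```bash
python3 -m creep '[{"jaw":-1,"tx":0,"ty":0.004,"tz":0,"yaw":0},{"jaw":-1,"tx":0,"ty":0.004,"tz":0,"yaw":0}]'
python3 -m creep '[{"jaw":-1,"tx":0,"ty":0.003,"tz":0,"yaw":0},{"jaw":-1,"tx":0,"ty":0.002,"tz":0,"yaw":0}]'
python3 -m creep '[{"jaw":-1,"tx":0,"ty":0.0015,"tz":0,"yaw":0},{"jaw":-1,"tx":0,"ty":0.001,"tz":0,"yaw":0}]'
python3 - <<'E'
from cell import vision
import cv2,numpy as np
o=[cv2.resize(vision.get_image(n)["pixels"][y:y+150,x:x+120,::-1],None,fx=3.3,fy=3.3,interpolation=2) for n,x,y in(("side",270,90),("top",290,90))]
cv2.imwrite("pics/a6.png",np.hstack(o))
E
```

```text
time: 10.63
tool_pos: [0.5147, -0.0296, 0.232]
orientation: [-1.571, -0.0, 2.92]
force: [0.9, -0.0, 0.4]
width: 0.0003
time: 10.8
tool_pos: [0.5144, -0.0296, 0.2268]
orientation: [-1.571, -0.001, 2.92]
force: [0.1, -0.2, -0.2]
width: 0.0003
time: 10.97
tool_pos: [0.5147, -0.0296, 0.2248]
orientation: [-1.571, -0.0, 2.92]
force: [0.6, -0.1, 0.1]
width: 0.0008
```

View pics/a6.png

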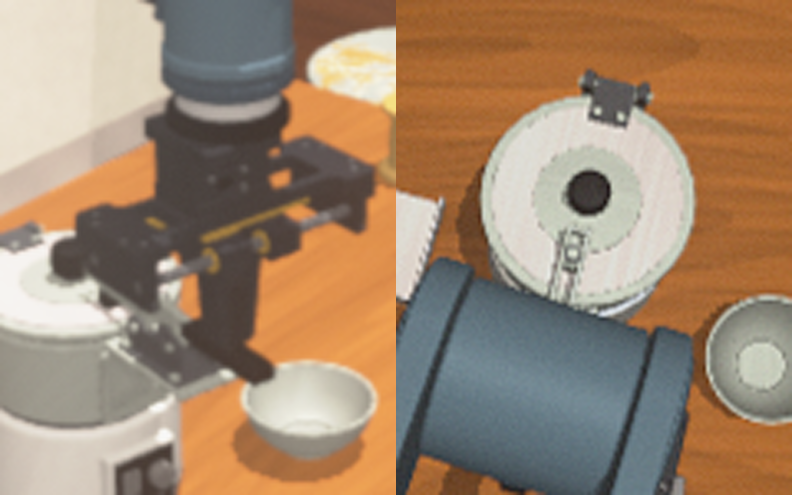

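The handle lies level and has apparently snapped away from the finger. One gentle press will confirm the stop.

```bash
python3 -m creep '[{"jaw":-1,"tx":0,"ty":0.001,"tz":0,"yaw":0},{"jaw":-1,"tx":0,"ty":0.001,"tz":0,"yaw":0},{"jaw":-1,"tx":0,"ty":0,"tz":0,"yaw":0}]'
```

```text
time: 11.32
tool_pos: [0.5149, -0.0297, 0.2236]
orientation: [-1.571, 0.001, 2.92]
force: [-0.9, 0.4, 1.9]
width: 0.0001
```

Contact is at z 0.2236, which is the locked grip height (224 mm). Retract and check.

```bash
python3 -m creep '[{"jaw":-1,"tx":0,"ty":-0.01,"tz":0,"yaw":0},{"jaw":-1,"tx":0,"ty":-0.03,"tz":0,"yaw":0},{"jaw":-1,"tx":0,"ty":-0.03,"tz":0,"yaw":0},{"jaw":-1,"tx":0,"ty":-0.03,"tz":0,"yaw":0},{"jaw":-1,"tx":0,"ty":-0.03,"tz":0,"yaw":0},{"jaw":-1,"tx":0,"ty":-0.02,"tz":0.01,"yaw":0},{"jaw":-1,"tx":0,"ty":0,"tz":0.03,"yaw":0},{"jaw":-1,"tx":0,"ty":0,"tz":0.03,"yaw":0},{"jaw":-1,"tx":0,"ty":0,"tz":0.03,"yaw":0},{"jaw":-1,"tx":0,"ty":0,"tz":0.03,"yaw":0}]'
python3 -m creep '[{"jaw":-1,"tx":0,"ty":0,"tz":0.03,"yaw":0},{"jaw":-1,"tx":0,"ty":0,"tz":0.03,"yaw":0},{"jaw":-1,"tx":0,"ty":0,"tz":0.03,"yaw":0},{"jaw":-1,"tx":0,"ty":0,"tz":0,"yaw":0},{"jaw":-1,"tx":0,"ty":0,"tz":0,"yaw":0}]'
python3 - <<'E'
from h import *
from cell import vision
p=np.load("p.npy"); o=[]
for n,x0,y0 in(("side",240,115),("top",290,100)):
    im=vision.get_image(n)["pixels"][:,:,::-1]; cv2.imwrite(f"pics/fin_{n}.png",im)
    k=4; im=cv2.resize(im[y0:y0+140,x0:x0+100],None,fx=k,fy=k,interpolation=2).copy()
    G=[[xx,y,z] for xx in(-.0065,.0065) for y,z in((-.01,.042),(.01,.042),(.01,.122),(-.01,.122),(-.01,.042))]
    for P,c in((handle(p,G,1.57,(-.101,.217)),(255,0,255)),(lid(p,circ(.08,.004,-.088),0),(0,0,255))):
        cv2.polylines(im,[np.int32((proj(n,P)-[x0,y0]+.5)*k)],False,c,1)
    o.append(im)
cv2.imwrite("pics/a7.png",np.hstack(o))
E
```

```text
time: 12.15
tool_pos: [0.4858, -0.1575, 0.3743]
orientation: [-1.57, 0.001, 2.921]
force: [0.4, 0.3, 0.1]
width: 0.0006
time: 12.57
tool_pos: [0.466, -0.2455, 0.3736]
orientation: [-1.571, -0.0, 2.917]
force: [0.2, 0.9, -0.2]
width: 0.0004
```

View pics/a7.png

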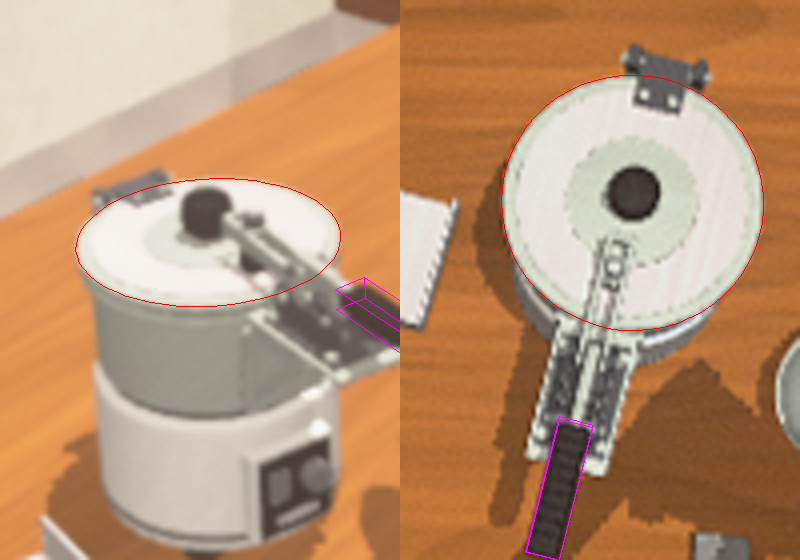

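View pics/fin_top.png

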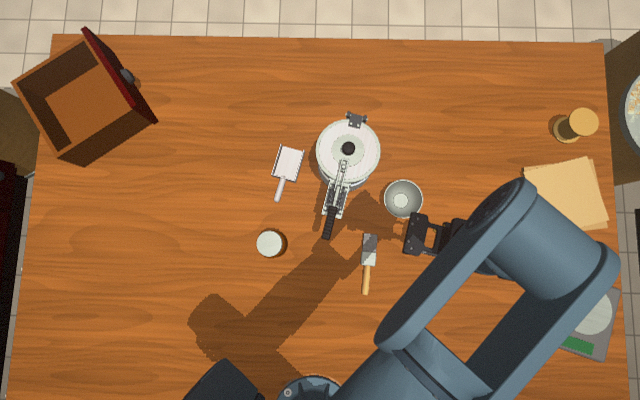

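The lid outline and level handle match the locked-pose overlay in both views: the lid at (348,150) and the grip at (330,223) in the top image. The jar, bowl, scoop and brush are at their starting pixels, and the arm is clear.

```bash
python3 -c "
from cell import ticket
print(ticket.finish_job())"
```

```text
the job is handed in; nothing more can be done
None
```

The lid is shut and the toggle clamp is locked over it. I handed the job in at about 12.7 s of the 48 s allowed, and the hand-in gives no verdict.

- **Lid:** I pushed it down with closed fingers beside the knob, until it met its hard stop at z 0.190 m with about 13 N. The clamp was still open at that point.
- **Clamp:** I swung the handle over along its arc. Readings between moves peaked near 7 N, and the handle then snapped away from the finger by itself. A light press found it at 223.6 mm, against the expected 224 mm when locked.

**Last checks:** With the arm withdrawn, the pictures from both cameras matched the predicted shut-lid outline. The level handle matched the predicted outline in the top picture; in the side picture only part of the grip was in the cropped view. The jar, bowl, scoop and brush looked unmoved in the top picture.

**Not confirmed:** The pad's pressing force on the lid could not be measured directly, so I inferred it from the snap-over and the handle's height. The first move call was refused as invalid because its rows left out some fields. It did not move the arm, and I sent it again in full.

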